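Find the rocking corner of a test-jig plate and press its shim flat

ROBOT

A 7-joint arm with a two-finger parallel gripper is mounted at the origin on the work surface. World frame = base frame: x ahead of the robot, y to its left, z up, the work surface at z = 0. Lengths are in m, angles in rad, forces in N, time in s.
With the tool pointing down it reaches from about 0.425 to 0.925 m from the base axis. Payload 6.8 kg.
Tool frame: the origin (TCP) lies midway between the tips of the shut fingers; the grasp point (between the pads) lies 19 mm behind it (grip_point_offset is the z of the grasp point in the tool frame, in m); z points along the fingers, y is the line along which they close (so a half turn about z gives the same grasp; the last joint's range is limited). The gripper opens to 85 mm and grips with 20 to 120 N. Pads are 22 mm wide; open, the fingers measure 114 mm over their backs; the gripper's body (76 mm by 85 mm) begins 54 mm behind the grasp point. The pads swing forward as they close: fully open they stand 13 mm farther back than shut.
Start: joints at [-1.355, 0.477, 0.022, 1.555, -0.011, 1.109, -0.083], TCP at [0.215, 0.64, 0.231] pointing down, gripper open.
Joint ranges: [-2.96, 2.96], [-0.34, 2.1], [-1.41, 1.46], [0.24, 2.44], [-1.37, 4.51], [0.17, 1.92], [-2.96, 2.96]. Speed limits (rad/s): [2.39, 2.39, 3.14, 3.14, 3.14, 3.14, 3.14].

INTERFACE

Orientations are given as a rotation vector (axis times angle).
In Python, from bench import get_obs, grab_frame, calibration, hand_in, grip_point_offset gives the robot as it stands.
- The arm moves only by the shell command python3 -m pendant 'ROWS' [OPENING] [FORCE]. ROWS is a JSON object of lists of equal length, an entry for each row: "translation": the shift along the world's x, y, z in units of 25 mm (1.0 is 25 mm), a list of three; "delta_rot": the turn, a rotation vector about the world's x, y, z in units of 5 degrees (1.0 is 5 degrees), a list of three. In form: {"translation": [[dx, dy, dz], ...], "delta_rot": [[rx, ry, rz], ...]}. A call has 1 to 12 rows; each row is the pose to reach, as a shift and turn from the pose commanded when the call began; what a row does not reach only later rows make up. A row lasts 1/8 s, in which the tool goes at most 62.5 mm and 10.7 degrees, less where a joint would pass 70% of its speed; a pose out of reach is approached as far as the arm can. A call with a gripper value outside its range is refused whole. OPENING is the opening, from 0 (shut) to 1 (fully open), set as the call begins (- or left out, the last holds). The fingers move at their own pace and stop on an object; FORCE is the grip in N (left out, the last holds). Time passes only in rows, so rows that repeat a pose let the fingers close. It gives the time, the measured TCP pose, the force, the opening and the grip force at its end, in the units of the state.
- get_obs(): the state, without advancing time (a new reading comes with each control period).
- grab_frame(name): name is "scene" or "top" or "wrist"; returns (picture, depth): 384x512x3 uint8, red, green, blue; 384x512 float32, m along the optical axis (not along the pixel's ray), 0 where there is no reading.
- calibration(name): a dict with "K" (3x3 intrinsics, pixels), "rvec" (rotation vector, rad) and "tvec" (3), from world to camera coordinates, as OpenCV has them. Camera axes: x right, y down, z forward; pixel columns grow to the right and rows downward; lengths in m; the calibration is good to about 2 mm. A picture is of the moment at which its call begins: read the wrist's pose just before it. calibration takes no time and is no camera call; for the wrist camera it gives the pose at the moment of the call.
- hand_in(): hands the job in; it is judged then, once.
The state is a dict: "clock": time; "joints": joint angles; "qvel": joint speeds; "tau": joint torques, N m; "tcp_pos": TCP position; "orientation": TCP orientation; "contact_force": force on the tool from outside, world axes, zero at the start; "moment": the same for the moment, N m; "grip_width": finger opening in m; "gripper_force": force on a finger pad.
Only numpy, scipy, OpenCV 4.12 (cv2) and the standard library are available. Lean on these libraries where they do the work, as an engineer would, in place of code of your own. Each camera call takes 0.05 s, during which the arm holds its last target. There are 200 camera calls.

TASK

One corner of the brown test-jig plate rocks. With the fingertips, press the plate down at its corners one after another until you find the one that dips, then press the yellow shim key beside that corner down flat and let go. Leave the other three shim keys standing, lift nothing, and do not shift the meter, jar, screwdriver or tray.

Things in the scene. Friction and masses are not known exactly. Their poses are not given: they have to be found in the camera images.
- jig: Grey slab of the test jig, 190 x 310 x 8 mm, fixed to the green bench; origin at the centre of its underside on the bench, x axis away from the robot (within about 0.35 rad), y axis left. Four steel fence strips (6 mm thick, tops 36 mm above the bench, just below the plate's top) keep the plate in place. Under each plate corner hides a foot in a black sleeve; one of the four feet, a different one each time, is springy.
- plate: Loose dark-brown jig plate, 160 x 200 x 10 mm, 0.5 to 0.9 kg, resting on the four feet in line with the jig; origin at the centre of its underside, 28 mm above the bench, so its top is 38 mm above the bench. A green circuit board 76 x 104 mm with parts up to 13 mm above the plate's top fills its middle; the corners are bare.
- corner_nl (a point): Centre of the white 18 mm dot on the plate's top at its near left corner (near/far seen from the robot, left = its left), directly over the foot, 58 mm and 78 mm from the plate's centre along the plate's x and y. Normally 38 mm above the bench. Pressed at the dot, the rocking corner sinks 5 mm under about 4 N and springs back when let go; a sound corner gives less than 1 mm at 10 N.
- corner_nr (a point): Centre of the white 18 mm dot on the plate's top at its near right corner (near/far seen from the robot, left = its left), directly over the foot, 58 mm and 78 mm from the plate's centre along the plate's x and y. Normally 38 mm above the bench. Pressed at the dot, the rocking corner sinks 5 mm under about 4 N and springs back when let go; a sound corner gives less than 1 mm at 10 N.
- corner_fl (a point): Centre of the white 18 mm dot on the plate's top at its far left corner (near/far seen from the robot, left = its left), directly over the foot, 58 mm and 78 mm from the plate's centre along the plate's x and y. Normally 38 mm above the bench. Pressed at the dot, the rocking corner sinks 5 mm under about 4 N and springs back when let go; a sound corner gives less than 1 mm at 10 N.
- corner_fr (a point): Centre of the white 18 mm dot on the plate's top at its far right corner (near/far seen from the robot, left = its left), directly over the foot, 58 mm and 78 mm from the plate's centre along the plate's x and y. Normally 38 mm above the bench. Pressed at the dot, the rocking corner sinks 5 mm under about 4 N and springs back when let go; a sound corner gives less than 1 mm at 10 N.
- key_nl_top (a point): Centre of the top of the yellow round shim key of the near left corner: cap 28 mm across and 8 mm thick on a black post of the same width, 50 mm outward (along the jig's y) from that corner's dot. The top stands 47 mm above the bench when up, 38 mm (level with the plate's top) when flat.
- key_nr_top (a point): Centre of the top of the yellow round shim key of the near right corner: cap 28 mm across and 8 mm thick on a black post of the same width, 50 mm outward (along the jig's y) from that corner's dot. The top stands 47 mm above the bench when up, 38 mm (level with the plate's top) when flat.
- key_fl_top (a point): Centre of the top of the yellow round shim key of the far left corner: cap 28 mm across and 8 mm thick on a black post of the same width, 50 mm outward (along the jig's y) from that corner's dot. The top stands 47 mm above the bench when up, 38 mm (level with the plate's top) when flat.
- key_fr_top (a point): Centre of the top of the yellow round shim key of the far right corner: cap 28 mm across and 8 mm thick on a black post of the same width, 50 mm outward (along the jig's y) from that corner's dot. The top stands 47 mm above the bench when up, 38 mm (level with the plate's top) when flat.
- key_nl (a joint): How far the near left shim key is pressed, in m: 0 up, 0.009 flat on its post. It slides straight down against about 3 N of friction and stays where it is left. Going down it drives a brass shim under its foot: at the rocking corner it goes all the way and the corner is then firm; at a sound corner it jams about 4 mm down.
- key_nr (a joint): How far the near right shim key is pressed, in m: 0 up, 0.009 flat on its post. It slides straight down against about 3 N of friction and stays where it is left. Going down it drives a brass shim under its foot: at the rocking corner it goes all the way and the corner is then firm; at a sound corner it jams about 4 mm down.
- key_fl (a joint): How far the far left shim key is pressed, in m: 0 up, 0.009 flat on its post. It slides straight down against about 3 N of friction and stays where it is left. Going down it drives a brass shim under its foot: at the rocking corner it goes all the way and the corner is then firm; at a sound corner it jams about 4 mm down.
- key_fr (a joint): How far the far right shim key is pressed, in m: 0 up, 0.009 flat on its post. It slides straight down against about 3 N of friction and stays where it is left. Going down it drives a brass shim under its foot: at the rocking corner it goes all the way and the corner is then firm; at a sound corner it jams about 4 mm down.
- meter: Orange handheld meter lying flat, 150 x 75 x 34 mm with a black dial up to 42 mm, left of the jig; origin at the centre of its underside. Bystander.
- jar: Closed jar, 50 mm across, 60 mm tall, right of the jig; origin at the centre of its underside. Bystander.
- driver: Screwdriver, 170 mm long, lying beyond the jig roughly crosswise; its x axis runs along it. Bystander.
- tray: Small open blue tray, 90 x 70 x 25 mm, right of the jig; origin at the centre of its underside. Bystander.

How it is judged:
On the way, in this order (a step that is already met when the one before it is completed fails the run):
1. the rocking corner is pressed with the fingers and seen to dip, with all four shim keys still up (contact force between the fingers and plate above 1 N and height (world z) of any of corner_nl, corner_nr, corner_fl, corner_fr below 0.0355 m and value of joint each of key_nl, key_nr, key_fl, key_fr below 0.0025 m), for 0.05 s.
2. that corner's shim key is pressed flat, the other three still standing (((value of joint key_nl above 0.0075 m and value of joint each of key_nr, key_fl, key_fr below 0.0025 m) or (value of joint key_nr above 0.0075 m and value of joint each of key_nl, key_fl, key_fr below 0.0025 m) or (value of joint key_fl above 0.0075 m and value of joint each of key_nl, key_nr, key_fr below 0.0025 m) or (value of joint key_fr above 0.0075 m and value of joint each of key_nl, key_nr, key_fl below 0.0025 m))), for 0.2 s.
At the end, for the whole second after the job is handed in: Exactly one shim key, that of the rocking corner, is flat (within 1.5 mm of its 9 mm travel), the other three are down less than 2.5 mm, and the plate lies at rest on its feet, every corner within 1.7 mm of its normal height (((value of joint key_nl above 0.0075 m and value of joint each of key_nr, key_fl, key_fr below 0.0025 m) or (value of joint key_nr above 0.0075 m and value of joint each of key_nl, key_fl, key_fr below 0.0025 m) or (value of joint key_fl above 0.0075 m and value of joint each of key_nl, key_nr, key_fr below 0.0025 m) or (value of joint key_fr above 0.0075 m and value of joint each of key_nl, key_nr, key_fl below 0.0025 m)) and height (world z) of corner_nl between 0.0363 and 0.0397 m and height (world z) of corner_nr between 0.0363 and 0.0397 m and height (world z) of corner_fl between 0.0363 and 0.0397 m and height (world z) of corner_fr between 0.0363 and 0.0397 m and linear speed of plate below 0.01 m/s); the robot touches nothing.
It fails at once if the plate is lifted (its middle more than 6 mm, or any corner more than 10 mm; the rock itself raises the opposite corner by 5 mm) (height (world z) of plate above 0.034 m or height (world z) of any of corner_nl, corner_nr, corner_fl, corner_fr above 0.048 m).
It fails at once if a shim key at a sound corner is pressed (two keys down more than 2.5 mm) (value of joint each of key_nl, key_nr above 0.0025 m or value of joint each of key_nl, key_fl above 0.0025 m or value of joint each of key_nl, key_fr above 0.0025 m or value of joint each of key_nr, key_fl above 0.0025 m or value of joint each of key_nr, key_fr above 0.0025 m or value of joint each of key_fl, key_fr above 0.0025 m).
It fails at once if the meter, jar, screwdriver or tray is shifted by more than 15 mm (distance of any of meter, jar, driver, tray from where it was at the start of the episode above 0.015 m).
It also fails if it takes over 48 s, if anything falls off the work surface, if the arm or the gripper's body presses on something with over 40 N, if the wrist force passes 120 N, or if a joint passes its speed limit or range.

## Working session

There is one attempt and no reset: what is moved stays moved. The work goes in short steps, Python scripts to look and compute and a shell command to move; the robot and the scene stay as the last step left them, time stands still between calls to the robot, and variables do not carry over. Pictures are saved under pics/ and viewed, at most 10 in all, crops included, and the job is handed in when it is done.

```bash
mkdir -p pics; ls; python3 - <<'E'
from bench import *
import cv2
for n in ("top","scene"):
    p,d=grab_frame(n); cv2.imwrite(f"pics/{n}0.png",p[:,:,::-1])
o=get_obs(); print({k:o[k] for k in("clock","tcp_pos","orientation","contact_force","grip_width")},grip_point_offset)
E
```

```text
pics
{'clock': 0.1, 'tcp_pos': array([0.21458851, 0.63942769, 0.23042122]), 'orientation': array([-5.06320175e-01, -3.10036235e+00,  2.58199585e-03]), 'contact_force': array([0.23555417, 0.04048118, 0.4056635 ]), 'grip_width': 0.08563472561958613} -0.0187
```

View pics/top0.png

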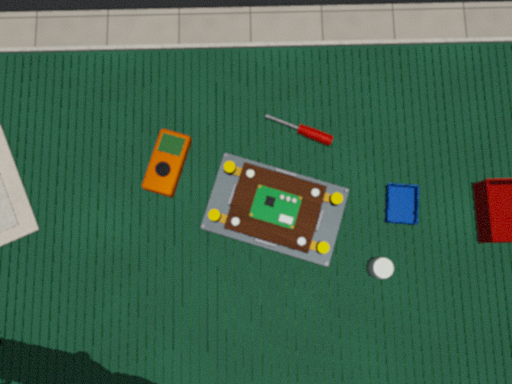

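The top view shows the jig at the centre. White dots are at about (250,173), (316,192), (235,221) and (301,241), with yellow keys at (229,167), (337,198), (214,215) and (323,247). Next I'll locate them precisely.

```bash
cat > h.py <<'E'
from bench import *
import cv2, numpy as np
def ray(name,uv,z,c=None):
    c=c or calibration(name); R=cv2.Rodrigues(np.array(c["rvec"]))[0]; t=np.array(c["tvec"]).ravel()
    C=-R.T@t; d=R.T@np.linalg.inv(c["K"])@np.array([uv[0],uv[1],1.]); return C+d*(z-C[2])/d[2]
def centroid(p,uv,kind,r=9):
    u,v=map(int,uv); w=p[v-r:v+r+1,u-r:u+r+1].astype(int)
    m=(w.min(2)>140) if kind=="dot" else ((w[...,0]>130)&(w[...,1]>120)&(w[...,2]<70))
    y,x=np.nonzero(m); return (u-r+x.mean(),v-r+y.mean()),m.sum()
E
python3 - <<'E'
from h import *
p,d=grab_frame("top")
D=dict(fl=(250,173),fr=(316,192),nl=(235,221),nr=(301,241)); K=dict(fl=(229,167),fr=(337,198),nl=(214,215),nr=(323,247))
src=[];dst=[]
for k in D:
    for kind,S,z,y in(("dot",D,.038,.078),("key",K,.047,.128)):
        c,n=centroid(p,S[k],kind,8 if kind=="key" else 6); w=ray("top",c,z); print(k,kind,np.round(c,1),n,w.round(4))
        src.append([(.058 if k[0]=="f" else -.058),y if k[1]=="l" else -y]); dst.append(w[:2])
src=np.array(src);dst=np.array(dst)
a=src-src.mean(0);b=dst-dst.mean(0); th=np.arctan2((a[:,0]*b[:,1]-a[:,1]*b[:,0]).sum(),(a*b).sum())
R=np.array([[np.cos(th),-np.sin(th)],[np.sin(th),np.cos(th)]]); f=src@R.T+dst.mean(0)
print("yaw",th,"centre",dst.mean(0)); print(np.c_[f,(dst-f)*1e3].round(4))
o=get_obs();print(o["tcp_pos"]); Rt=cv2.Rodrigues(o["orientation"])[0];print(Rt.round(3))
E
```

```text
fl dot [249.8 172.8] 54 [0.6213 0.0091 0.038 ]
fl key [230.2 167.4] 128 [0.6331 0.0536 0.047 ]
fr dot [314.9 191.9] 56 [ 0.5737 -0.1393  0.038 ]
fr key [336.1 198. ] 110 [ 0.5572 -0.1858  0.047 ]
nl dot [235.  220.9] 59 [0.5107 0.0445 0.038 ]
nl key [215.1 215.1] 127 [0.5238 0.0887 0.047 ]
nr dot [301.2 240.8] 62 [ 0.4628 -0.1042  0.038 ]
nr key [321.9 246.9] 120 [ 0.4478 -0.149   0.047 ]
yaw -0.30993505288494083 centre [ 0.5413005  -0.04779208]
[[ 0.6203  0.0088  0.9368  0.2719]
 [ 0.6356  0.0564 -2.4341 -2.7972]
 [ 0.5727 -0.1398  0.9326  0.471 ]
 [ 0.5575 -0.1874 -0.2904  1.5712]
 [ 0.5099  0.0442  0.8895  0.3385]
 [ 0.5251  0.0918 -1.3485 -3.1051]
 [ 0.4623 -0.1044  0.5008  0.214 ]
 [ 0.447  -0.152   0.8133  3.0357]]
[0.21463651 0.6394967  0.23054097]
[[-0.948  0.318 -0.   ]
 [ 0.318  0.948 -0.001]
 [-0.    -0.001 -1.   ]]
```

View pics/scene0.png

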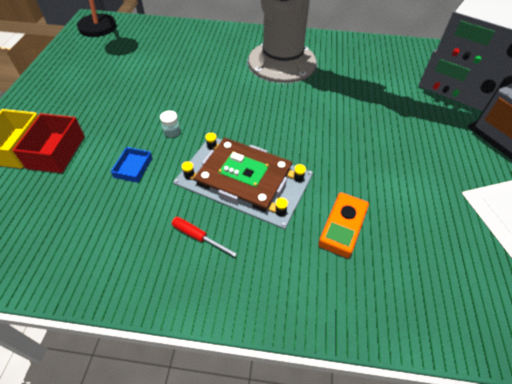

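The dots fit the jig model to within 1 mm, with yaw -0.31. The tool yaw is already aligned with the jig. I'll shut the gripper and go above the near-left dot.

```bash
python3 -m pendant '{"translation":[[1,-2,0],[2,-4,0],[3,-6.1,0],[4,-8.1,0],[5.1,-10.2,0],[6.1,-12.3,0],[7.2,-14.4,0],[8.2,-16.5,0],[9.2,-18.6,-1],[10.2,-20.7,-2],[11.1,-22.5,-3],[11.8,-23.8,-4]],"delta_rot":[[0,0,0],[0,0,0],[0,0,0],[0,0,0],[0,0,0],[0,0,0],[0,0,0],[0,0,0],[0,0,0],[0,0,0],[0,0,0],[0,0,0]]}' 0 20
python3 -m pendant '{"translation":[[0,0,0],[0,0,0]],"delta_rot":[[0,0,0],[0,0,0]]}'
python3 - <<'E'
from h import *
o=get_obs();print(o["clock"],o["tcp_pos"],o["contact_force"],o["grip_width"])
p,d=grab_frame("wrist");cv2.imwrite("pics/w0.png",p[:,:,::-1])
E
```

```text
clock: 1.65
tcp_pos: [0.5104, 0.0425, 0.1306]
orientation: [0.509, 3.099, -0.001]
contact_force: [0.2, 0.8, 0.0]
grip_width: 0.0003
gripper_force: 0.0
clock: 1.9
tcp_pos: [0.5096, 0.0456, 0.1314]
orientation: [-0.506, -3.1, -0.0]
contact_force: [-0.5, -0.2, 0.7]
grip_width: 0.0003
gripper_force: 0.0
1.9 [0.50957849 0.04560339 0.13135217] [-0.4704158  -0.20033015  0.70236181] 0.0003221470437819207
```

View pics/w0.png

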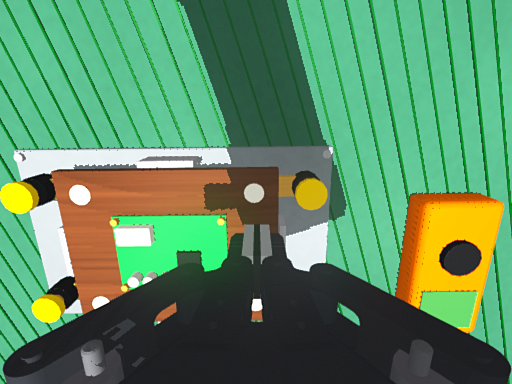

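The wrist view shows the near dots at (254,193) and (79,195), and the near keys at (311,193) and (18,197). The shut fingertips are just behind the nl dot at about (258,230). I'll convert these as a check.

```bash
python3 - <<'E'
from h import *
for n,uv,z in(("nl",(254,193),.038),("nr",(79,195),.038),("Knl",(311,194),.047),("Knr",(18,198),.047)): print(n,ray("wrist",uv,z).round(4))
E
```

```text
nl [0.5097 0.0443 0.038 ]
nr [ 0.4616 -0.1052  0.038 ]
Knl [0.5237 0.0916 0.047 ]
Knr [ 0.4465 -0.1499  0.047 ]
```

```bash
python3 -m pendant '{"translation":[[0,0,-1],[0,0,-2],[0,0,-3],[0,0,-3.5],[0,0,-3.6],[0,0,-3.65],[0,0,-3.7],[0,0,-3.74],[0,0,-3.78],[0,0,-3.78],[0,0,-3.78]],"delta_rot":[[0,0,0],[0,0,0],[0,0,0],[0,0,0],[0,0,0],[0,0,0],[0,0,0],[0,0,0],[0,0,0],[0,0,0],[0,0,0]]}'
```

```text
clock: 3.32
tcp_pos: [0.51, 0.0451, 0.037]
orientation: [0.506, 3.1, 0.0]
contact_force: [-1.7, 0.3, 5.1]
grip_width: -0.0
gripper_force: 2.1
```

```bash
python3 -m pendant '{"translation":[[0,0,-0.04],[0,0,-0.08],[0,0,-0.08],[0,0,-0.08]],"delta_rot":[[0,0,0],[0,0,0],[0,0,0],[0,0,0]]}'
```

```text
clock: 3.82
tcp_pos: [0.5099, 0.0452, 0.0349]
orientation: [0.506, 3.1, 0.001]
contact_force: [-0.6, 1.6, 6.8]
grip_width: 0.0003
gripper_force: 3.0
```

```bash
python3 -m pendant '{"translation":[[0,0,-0.04],[0,0,-0.08],[0,0,-0.08],[0,0,-0.08]],"delta_rot":[[0,0,0],[0,0,0],[0,0,0],[0,0,0]]}'; python3 - <<'E'
from h import *
for i in range(3):
    p,d=grab_frame("wrist");o=get_obs();print(o["clock"],o["tcp_pos"].round(4),o["contact_force"].round(1))
cv2.imwrite("pics/w1.png",p[:,:,::-1])
E
```

```text
clock: 4.32
tcp_pos: [0.51, 0.0454, 0.0337]
orientation: [0.506, 3.1, 0.001]
contact_force: [-4.0, 0.5, 16.9]
grip_width: 0.0002
gripper_force: 7.9
4.375 [0.5099 0.0453 0.0337] [-4.   1.6 15.8]
4.425 [0.5099 0.0453 0.0337] [-4.1  1.3 15.7]
4.475 [0.5099 0.0453 0.0337] [-4.5  1.7 15.9]
```

View pics/w1.png

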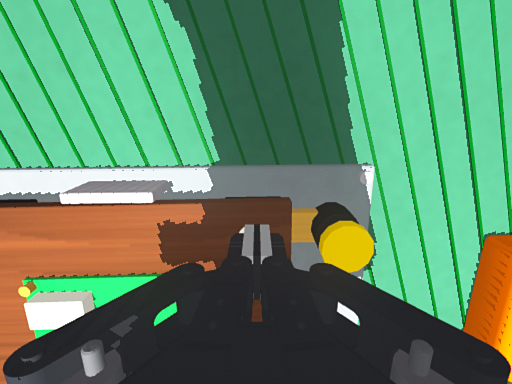

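The wrist view shows the fingertips on the nl corner at about (257,235), with the key cap still up at (346,245). The response was soft at first (about 0.8 N/mm), then hard at 33.7 mm, which suggests a rocking corner. I'll press nr the same way to compare.

```bash
python3 -m pendant '{"translation":[[0,0,0.8],[0,0,1.8],[-0.5,-1.5,1.8],[-1.1,-3.5,1.8],[-1.8,-5.5,1.8],[-1.9,-5.96,1.8],[-1.9,-5.96,0.8],[-1.9,-5.96,0.4],[-1.9,-5.96,0.2],[-1.9,-5.96,0.16],[-1.9,-5.96,0.16],[-1.9,-5.96,0.16]],"delta_rot":[[0,0,0],[0,0,0],[0,0,0],[0,0,0],[0,0,0],[0,0,0],[0,0,0],[0,0,0],[0,0,0],[0,0,0],[0,0,0],[0,0,0]]}'
python3 -m pendant '{"translation":[[0,0,-0.04],[0,0,-0.06],[0,0,-0.06],[0,0,-0.06]],"delta_rot":[[0,0,0],[0,0,0],[0,0,0],[0,0,0]]}'
```

```text
clock: 5.98
tcp_pos: [0.462, -0.1034, 0.038]
orientation: [-0.505, -3.1, -0.002]
contact_force: [-6.2, 1.6, 18.0]
grip_width: 0.0
gripper_force: 9.3
clock: 6.48
tcp_pos: [0.462, -0.1033, 0.0379]
orientation: [-0.506, -3.1, -0.003]
contact_force: [-12.3, 3.7, 40.1]
grip_width: 0.0001
gripper_force: 20.1
```

The nr corner is rigid (38 mm at 40 N), so nl is the rocking corner: it dipped to 33.7 mm. Now I'll press key nl.

```bash
python3 -m pendant '{"translation":[[0,0,1],[0,0,2],[0.6,1.8,2],[1.3,4,2],[2,6.2,2],[2.5,7.83,2],[2.5,7.83,2],[2.5,7.83,1.2],[2.5,7.83,0.8],[2.5,7.83,0.6],[2.5,7.83,0.5],[2.5,7.83,0.5]],"delta_rot":[[0,0,0],[0,0,0],[0,0,0],[0,0,0],[0,0,0],[0,0,0],[0,0,0],[0,0,0],[0,0,0],[0,0,0],[0,0,0],[0,0,0]]}'
python3 -m pendant '{"translation":[[0,0,-0.1],[0,0,-0.2],[0,0,-0.3],[0,0,-0.4],[0,0,-0.46],[0,0,-0.5],[0,0,-0.5],[0,0,-0.5]],"delta_rot":[[0,0,0],[0,0,0],[0,0,0],[0,0,0],[0,0,0],[0,0,0],[0,0,0],[0,0,0]]}'
```

```text
clock: 7.98
tcp_pos: [0.5249, 0.0915, 0.048]
orientation: [0.507, 3.1, 0.0]
contact_force: [0.8, 0.8, -0.3]
grip_width: -0.0001
gripper_force: 0.0
clock: 8.98
tcp_pos: [0.5253, 0.0917, 0.0378]
orientation: [0.507, 3.1, 0.002]
contact_force: [-8.2, -1.2, 31.5]
grip_width: -0.0001
gripper_force: 16.2
```

The key went down to 37.8 mm and stopped hard at 31 N, so it's flat. I'll lift off and check.

```bash
python3 -m pendant '{"translation":[[0,0,0.5],[0,0,1.5],[0,0,3],[0,0,5],[0,0,6],[0,0,6],[0,0,6]],"delta_rot":[[0,0,0],[0,0,0],[0,0,0],[0,0,0],[0,0,0],[0,0,0],[0,0,0]]}'
python3 - <<'E'
from h import *
p,d=grab_frame("wrist");cv2.imwrite("pics/w2.png",p[:,:,::-1])
c=calibration("wrist");R=cv2.Rodrigues(np.array(c["rvec"]))[0];t=np.array(c["tvec"]).ravel()
v,u=np.mgrid[:384,:512];P=np.stack([(u-c["K"][0][2])/c["K"][0][0]*d,(v-c["K"][1][2])/c["K"][1][1]*d,d],-1).reshape(-1,3)
W=(P-t)@R
for n,x,y in(("Knl",.5247,.0917),("Knr",.4468,-.151),("Kfl",.635,.0562),("Kfr",.5572,-.1866),("nl",.5098,.0443),("nr",.462,-.1045),("fl",.6203,.0088),("fr",.5727,-.1395)):
    m=(np.hypot(W[:,0]-x,W[:,1]-y)<.007)&(d.ravel()>0)&(W[:,2]<.06); print(n,m.sum(),np.median(W[m,2]).round(4) if m.any() else None)
E
```

```text
clock: 9.85
tcp_pos: [0.5239, 0.0917, 0.1842]
orientation: [-0.506, -3.099, 0.001]
contact_force: [-0.2, 0.7, 0.1]
grip_width: -0.0006
gripper_force: 0.0
Knl 130 0.0377
Knr 161 0.0466
Kfl 0 None
Kfr 128 0.0463
nl 128 0.038
nr 127 0.038
fl 0 None
fr 87 0.038
```

View pics/w2.png

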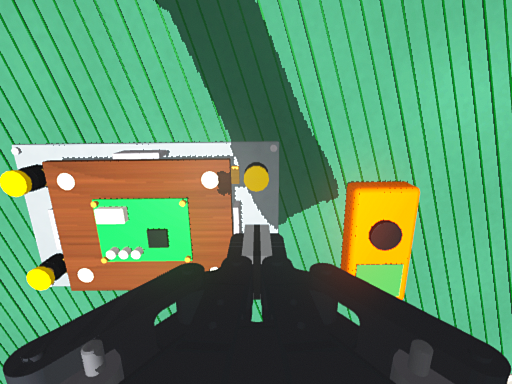

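The nl key at (256,178) is flat at 37.7 mm. The keys at (14,183) and (40,278) stand at 47 mm, the visible corners are at 38 mm, and the arm is clear. The far-left key wasn't touched.

```bash
python3 -c "
from bench import hand_in; print(hand_in())"
```

```text
the job is handed in; nothing more can be done
None
```

The near-left corner was the rocking one: its shim key is now pressed flat and the job is handed in, with the other three keys left standing (the far-left key and dot were hidden from the last check, but nothing touched them).

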